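Strip a stuck cover off a bearing housing

ROBOT

A 7-joint arm with a two-finger parallel gripper is mounted at the origin on the work surface. World frame = base frame: x ahead of the robot, y to its left, z up, the work surface at z = 0. Lengths are in mm, angles in rad, forces in N, time in s.
With the tool pointing down it reaches from about 425 to 1025 mm from the base axis. Payload 9.4 kg.
Tool frame: the origin (TCP) lies on the centre line of the jaws, within the pads' length; the fingertips stand 14 mm ahead of it and the grasp point (between the pads) lies 5 mm behind it; z points along the fingers, y is the line along which they close (so a half turn about z gives the same grasp; the last joint's range is limited). The gripper opens to 93 mm and grips with 3 to 60 N. Pads are 15 mm wide; open, the fingers measure 128 mm over their backs; the gripper's body (75 mm by 188 mm) begins 65 mm behind the grasp point.
Start: joints at [1.269, 0.599, -0.003, 1.599, 0.002, 0.943, -0.08], TCP at [161.601, -706.76, 232.618] pointing down, gripper open.
Joint ranges: [-2.57, 2.57], [-0.35, 1.97], [-1.29, 1.29], [0.11, 2.56], [-1.05, 4.19], [0.11, 1.86], [-2.63, 2.63]. Speed limits (rad/s): [2.22, 2.22, 3.01, 3.01, 3.14, 3.14, 3.14].

INTERFACE

Orientations are given as a unit quaternion [w, x, y, z].
In Python, from station import get_state, cams, workorder gives the robot as it stands.
- The arm moves only by the tool servo_tool, never from a script. Its argument "increments" is a list of rows, each an object with "dp": the shift along the tool's x, y, z as a fraction of full scale, a list of three; "turn": the turn, a rotation vector about the tool's x, y, z as a fraction of full scale, a list of three; "grip": the opening, from 0 (shut) to 1 (fully open). In form: [{"dp": [dx, dy, dz], "turn": [wx, wy, wz], "grip": grip}, ...]. A call has 1 to 8 rows; each row shifts and turns the commanded pose from where the row before left it, along the tool's axes as they then stand; what a row does not reach is not made up. Full scale, the value 1, is 30 cm for a shift and 30 degrees for a turn. A row lasts 1/8 s, in which the tool goes at most 62.5 mm and 10.7 degrees, less where a joint would pass 70% of its speed; a pose out of reach is approached as far as the arm can. A call with a number of a shift or a turn outside -1 to 1 is refused whole. A call with a gripper value outside its range is refused whole. The fingers move at their own pace and stop on an object; the grip force is fixed at half the most. Time passes only in rows, so rows that do not move let the fingers close. It gives the time, the measured TCP pose, the force, the opening and the grip force at its end, in the units of the state.
- get_state(): the state, without advancing time (a new reading comes with each control period).
- cams.get_image(name): name is "scene" or "side" or "wrist"; returns the picture (384x512x3 uint8, red, green, blue); there is no depth.
- cams.camera_params(name): a dict with "fx", "fy", "cx", "cy" (pixels), "D" ([k1, k2, p1, p2, k3] as OpenCV has them; the pictures are not rectified), "eye" and "orientation" of the camera in the world. Camera axes: x right, y up, looking along -z (the intrinsics and any distortion apply to the point x, -y, -z); pixel columns grow to the right and rows downward; lengths in mm; the calibration is good to about 2 mm. A picture is of the moment at which its call begins: read the wrist's pose just before it. camera_params takes no time and is no camera call; for the wrist camera it gives the pose at the moment of the call.
- workorder.finish_job(): hands the job in; it is judged then, once.
Trained networks look in the newest picture that a camera, given by its name, has taken for a name from the list of things; names that differ only in an ending like _2 or _b are one class to them, and where a whole thing is asked for, a point or a joint stands for the part that bears it (a point fixed in the world has none). Each returns a list of dicts, best first, with "conf" (0 to 1); they miss things now and then, are a little off and sometimes report something else, mostly with a low value. They report only what shows in the picture. A call takes as long as a camera call. They do not tell look-alikes from the thing itself.
- cams.boxes_of(name, camera): "location" ([x, y, z] in mm, in world coordinates, good to about 4 mm: the middle of the surface that is visible of it).
The state is a dict: "time_s": time; "joint_positions": joint angles; "joint_velocities": joint speeds; "tau": joint torques, N m; "position": TCP position; "tool_rot": TCP orientation; "wrist_force": force on the tool from outside, world axes, zero at the start; "moment": the same for the moment, N m; "gripper_width": finger opening in mm; "finger_force": force on a finger pad.
Only numpy, scipy, OpenCV 4.12 (cv2) and the standard library are available. Lean on these libraries where they do the work, as an engineer would, in place of code of your own. Each camera call takes 0.05 s, during which the arm holds its last target. There are 200 camera calls.

TASK

A round metal cover is stuck on a flanged bearing housing that sits in a hold-down fixture on the bench. With the cover still on, push the fixture's sliding fork fully home over the housing's flange so that the housing cannot come up with the cover; then lift the cover off by its handle and, without dropping it, stand it mouth down on the black rubber mat. The housing must stay down in its cradle with the fork home, and the bolt standing on the bench must not be knocked over.

Things in the scene. Friction and masses are not known exactly. Their poses are not given: they have to be found in the camera images.
- fixture: Hold-down fixture fixed to the bench: dark steel base plate 164 (x) x 220 (y) x 10 mm high; origin at the centre of its underside. The housing's cradle is 40 mm from the centre towards the fixture's -y; the fork slides on the plate between two grey rails (top 36 mm above the bench) on the +y side.
- fork (a joint): Travel of the steel fork in m: 0 = fully drawn back (towards the fixture's +y), 0.080 = fully home against its rigid end stop; it moves along the fixture's -y as the value grows. It slides stiffly (about 3 N) and stays where it is left. Its two flat arms (8 mm thick, 96 mm apart) pass 2 mm above the housing's flange, either side of the cover.
- fork_tab (a point): Centre of the outer face (the face looking to the fixture's +y) of the fork's upright push tab, 70 mm wide along the fixture's x, 8 mm thick; this point is 58 mm above the bench, the tab's top edge is 78 mm above it, its lower edge 28 mm; open space behind it (+y side) except the base plate and the rails at either side, 146 mm apart. Push it towards the fixture's -y. Its axes are those of the fixture.
- cradle (a point): Point on the top of the fixture's base plate, 10 mm above the bench, where the housing's centre sits between short pins. Its axes are those of the fixture.
- hub_flange (a point): The bearing housing (inner part), dark steel, loose, 0.35 to 0.55 kg: round flange 120 mm in diameter and 8 mm thick with a round boss 68 mm in diameter, 48 mm tall, on top, hidden in the cover. Sprung plungers in the boss grip the inside of the cover with more than the housing's own weight (about 7 to 12 N to pull off, besides the weight of the cover itself, over the first 26 mm of rise, then free). This point is the centre of the flange, half-way up its thickness; z up.
- cover_handle (a point): The cover (outer part), a plain aluminium cup turned mouth down, 0.25 kg: 84 mm outer diameter, 66 mm tall, wall 3 mm, resting on the flange, with a steel bar handle on top. This point is the centre of the handle bar, 100 mm above the cover's lower rim; the bar runs along this point's x axis, 74 mm long, 12 mm wide, 12 mm high, its underside 28 mm above the cover's top, between posts at its ends (58 mm clear between them); z up.
- cover_rim (a point): Centre of the cover's mouth, at its lower rim: the same part as cover_handle, 100 mm below it.
- mat_top (a point): Centre of the top of the flat black rubber mat, 160 x 160 mm, 6 mm thick, fixed on the bench; axes along its edges.
- bolt_mid (a point): A large steel hex bolt standing on its head on the bench, 36 mm across, 75 mm tall; this point is half-way up it. Not to be knocked over.
There are look-alikes about, which are no part of the job. What is shaped like the part that bears cover_handle but orange is not meant.

How it is judged (in metres and radians):
On the way, in this order (a step that is already met when the one before it is completed fails the run):
1. the fork is pushed home (within 5 mm) while the cover is still on the housing (value of joint fork above 0.075 m and distance between cover_rim and hub_flange below 0.012 m), for 0.2 s.
2. the cover is lifted clear of the housing, its rim more than 60 mm above the flange (z of cover_rim in the frame of hub_flange above 0.06 m), for 0.1 s.
At the end, for the whole second after the job is handed in: The cover stands mouth down and at rest on the mat (its centre within 50 mm of the mat's centre, rim within 6 mm of the mat's top, tilt under 0.1 rad); the housing lies in its cradle (within 10 mm of the centre, no more than 6 mm up, tilt under 0.1 rad); the fork is home within 5 mm (horizontal distance between cover_rim and mat_top below 0.05 m and z of cover_rim in the frame of mat_top between -0.006 and 0.006 m and angle between each of cover_rim, hub_flange's own z axis and vertical below 0.1 rad and linear speed of cover below 0.03 m/s and horizontal distance between hub_flange and cradle below 0.01 m and z of hub_flange in the frame of cradle below 0.01 m and value of joint fork above 0.075 m); the robot touches nothing.
It fails at once if the housing is carried up, more than 12 mm off its cradle (z of hub_flange in the frame of cradle above 0.016 m).
It fails at once if the cover is dropped (falls faster than 0.6 m/s, out of the fingers) (linear speed of cover above 0.6 m/s and contact force between the fingers and cover below 0.1 N).
It fails at once if the standing bolt is knocked over (angle between bolt_mid's own z axis and vertical above 0.6 rad).
It also fails if it takes over 61 s, if anything falls off the work surface, if the arm or the gripper's body presses on something with over 40 N, if the wrist force passes 120 N, or if a joint passes its speed limit or range.

## Working session

There is one attempt and no reset: what is moved stays moved. The work goes in short steps, Python scripts to look and compute and a tool call to move; the robot and the scene stay as the last step left them, time stands still between calls to the robot, and variables do not carry over. Pictures are saved under pics/ and viewed, at most 10 in all, crops included, and the job is handed in when it is done.

Besides the shell and the picture viewer there is one more tool, called after "Emit:" in YAML: its name, and indented under it one key for each argument. servo_tool: Moves the arm, as the interface text tells. Its arguments: {"type":"object","properties":{"increments":{"type":"array"}},"required":["increments"]}

```bash
mkdir -p pics; cat > h.py <<'E'
import numpy as np,cv2
from scipy.spatial.transform import Rotation as R
from station import get_state,cams,workorder
def rot(q): return R.from_quat([q[1],q[2],q[3],q[0]])
def ray(cam,uv,p=None):
    p=p or cams.camera_params(cam)
    K=np.array([[p['fx'],0,p['cx']],[0,p['fy'],p['cy']],[0,0,1]])
    x,y=cv2.undistortPoints(np.array([[uv]],float),K,np.array(p['D']))[0,0]
    return np.array(p['eye']),rot(p['orientation']).apply([x,-y,-1])
def onz(cam,uv,z):
    e,d=ray(cam,uv); return e+d*(z-e[2])/d[2]
def proj(cam,P):
    p=cams.camera_params(cam)
    K=np.array([[p['fx'],0,p['cx']],[0,p['fy'],p['cy']],[0,0,1]])
    c=rot(p['orientation']).inv().apply(np.atleast_2d(P)-np.array(p['eye']))*[1,-1,-1]
    return cv2.projectPoints(c,np.zeros(3),np.zeros(3),K,np.array(p['D']))[0][:,0]
def save(cam,n):
    im=cams.get_image(cam); cv2.imwrite(f'pics/{n}.png',im[:,:,::-1]); return im
E
python3 - <<'E'
from h import *
ims=[save(c,c) for c in('scene','side')]
s=get_state();print(s['time_s'],s['position'],s['tool_rot'])
for c in('scene','side'):
    print(c,np.round(cams.camera_params(c)['eye']),cams.camera_params(c)['fx'])
    for n in('fixture','fork_tab','cover_handle','hub_flange','mat_top','bolt_mid'):
        try:
            for b in cams.boxes_of(n,c)[:4]: print(n,round(b['conf'],2),np.round(b['location']),np.round(proj(c,b['location'])[0]))
        except Exception as e: print(n,e)
E
```

```text
0.1 [ 161.52825251 -706.36460212  231.82990546] [-6.95755975e-04  9.93681925e-01  1.12230678e-01 -1.48834951e-04]
scene [ 847. -652.  944.] 448.755562983863
fixture 0.7 [584. 180.  29.] [334. 206.]
fork_tab 0.75 [567. 246.  30.] [339. 189.]
cover_handle 0.93 [203. 285.  62.] [243. 128.]
cover_handle 0.81 [570.  91.  84.] [317. 210.]
cover_handle 0.58 [413. 310.  65.] [305. 148.]
hub_flange 0.75 [578.  82.  20.] [315. 230.]
mat_top 0.64 [ 545. -171.    6.] [251. 294.]
bolt_mid 0.62 [442. -18.  36.] [251. 227.]
side [149. 619. 798.] 414.1508583750729
fixture 0.91 [545. 207.  22.] [170. 248.]
fork_tab 0.71 [554. 242.  29.] [157. 257.]
cover_handle 0.92 [400. 343.  66.] [193. 315.]
cover_handle 0.86 [547. 131.  80.] [183. 208.]
cover_handle 0.63 [190. 312.  67.] [304. 346.]
hub_flange 0.84 [534. 147.  19.] [188. 231.]
mat_top 0.56 [ 537. -158.    6.] [243. 155.]
bolt_mid 0.73 [435.  -3.  35.] [253. 196.]
```

View pics/scene.png

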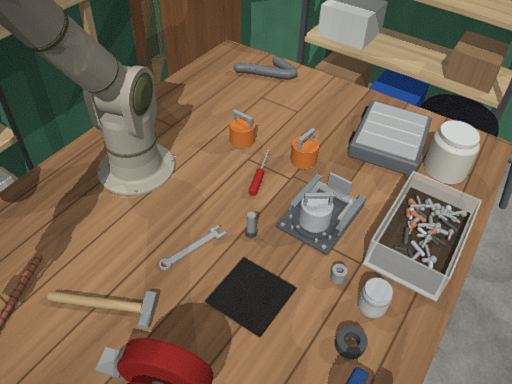

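View pics/side.png

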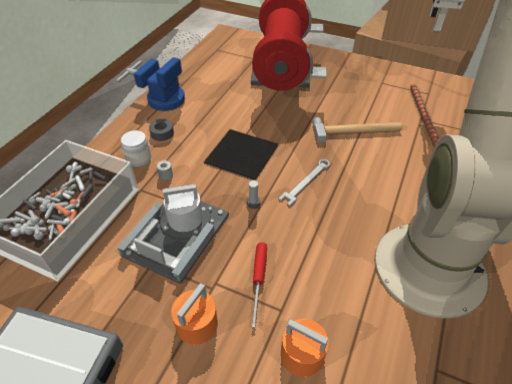

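Candidates for the cover: the grey cup at scene (317,210), and the orange cups at (243,128) and (305,148), which the description excludes. So I choose the grey one on the fixture. Next, a close crop from both views.

```bash
python3 - <<'E'
import cv2,numpy as np
a=cv2.imread('pics/scene.png')[165:265,270:370];b=cv2.imread('pics/side.png')[180:285,115:235]
a=cv2.resize(a,(400,400),interpolation=2);b=cv2.resize(b,(400,350),interpolation=2)
o=np.zeros((400,800,3),np.uint8);o[:,:400]=a;o[:350,400:]=b
cv2.imwrite('pics/c1.png',o)
E
```

```text
(no output)
```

View pics/c1.png

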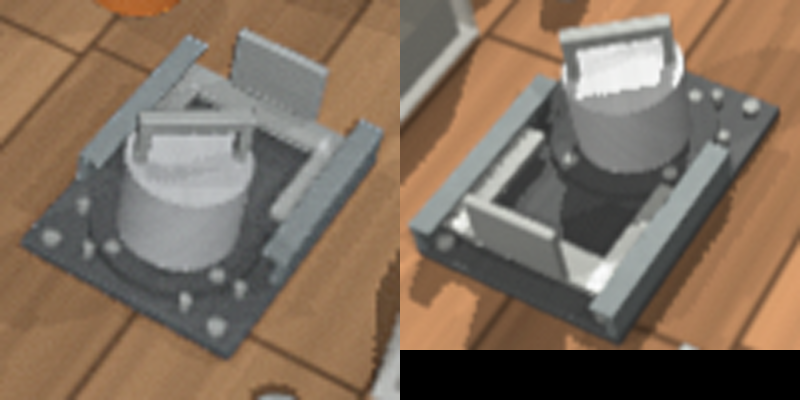

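The crop shows the grey cover with its bar handle standing in the fixture. The fork is drawn back, with the tab at scene (340,183), and the plate corners are clear. The bar centre is near scene (319,195) and side (180,188). Now I'll fit the poses.

```bash
python3 - <<'E'
from h import *
from scipy.optimize import least_squares
S=lambda u,v:(270+u/4,165+v/4); D=lambda u,v:(115+(u-400)/3.3333,180+v/3.3333)
for n,uv in (('a',S(22,242)),('b',S(228,357))): print(n,onz('scene',uv,10))
for n,uv in (('c',D(778,108)),('d',D(620,342)),('e',D(412,240))): print(n,onz('side',uv,10))
obs=[('scene',S(22,242),(-82,-110,10)),('scene',S(228,357),(82,-110,10)),('side',D(778,108),(-82,-110,10)),('side',D(620,342),(-82,110,5)),('side',D(412,243),(82,110,10)),('scene',S(382,125),(82,110,36))]
def f(p):
    r=[]
    for c,uv,l in obs:
        P=R.from_euler('z',p[2]).apply(l)+[p[0],p[1],0]; r+=list(proj(c,P)[0]-uv)
    return r
best=min((least_squares(f,[570,130,y0]) for y0 in(-.6,0.,.6)),key=lambda q:q.cost)
print('fix',best.x,np.round(best.fun,1))
p=best.x;W=lambda l:R.from_euler('z',p[2]).apply(l)+[p[0],p[1],0]
print('cradle',W([0,-40,10]))
T=onz('scene',S(283,42),78),onz('side',D(515,215),78);print('tab top',T)
for c,F,e in(('scene',S,[(138,118),(256,118),(197,118)]),('side',D,[(562,35),(670,22),(616,28)])):
    print(c,[np.round(onz(c,F(*q),120),1) for q in e])
for c in('scene','side'):
    for q in [(-35,100,78),(35,100,78)]: pass
m=[onz('scene',q,6) for q in((250,260),(295,292),(262,332),(208,296))];print('mat',np.round(m),np.mean(m,0))
m=[onz('side',q,6) for q in((235,131),(278,147),(251,178),(205,154))];print('mat',np.round(m),np.mean(m,0))
E
```

```text
a [481.0073782   41.46081387  10.        ]
b [640.9869814   36.17217561  10.        ]
c [476.52102429  49.74139614  10.        ]
d [481.01960481 267.03288124  10.        ]
e [651.43946435 257.41650861  10.        ]
fix [ 5.62534323e+02  1.52198486e+02 -2.88553852e-02] [-0.5 -1.3  0.8 -0.9  0.6 -1.6 -0.2 -0.2  0.7  0.5  1.3  0.6]
cradle [561.38026805 112.21513793  10.        ]
tab top (array([561.62009198, 251.71401665,  78.        ]), array([560.36180354, 246.28187816,  78.        ]))
scene [array([530.3,  89.7, 120. ]), array([592.5, 133.7, 120. ]), array([561.3, 111.6, 120. ])]
side [array([590.7, 132.1, 120. ]), array([531.,  92., 120.]), array([561.2, 111.7, 120. ])]
mat [[ 487.  -90.    6.]
 [ 629. -105.    6.]
 [ 621. -239.    6.]
 [ 464. -234.    6.]] [ 550.32523833 -167.05246679    6.        ]
mat [[ 603. -244.    6.]
 [ 458. -230.    6.]
 [ 477.  -85.    6.]
 [ 635. -118.    6.]] [ 543.25209632 -169.21832845    6.        ]
```

```bash
cat >> h.py <<'E'
def go(t,yaw=None,n=8):
    s=get_state();r=rot(s['tool_rot']);m=r.as_matrix()
    d=r.inv().apply(np.array(t)-s['position']);now=np.arctan2(m[1,0],m[0,0])
    print('t',round(s['time_s'],2),'pos',np.round(s['position'],1),'yaw',round(now,3),'tilt',np.round(m[:,2],3),'F',np.round(s['wrist_force'],1),'w',round(s['gripper_width'],1))
    print('dp/row',np.round(d/300/n,4),'need rows>=',np.linalg.norm(d)/60)
    if yaw is not None:
        w=R.from_euler('z',yaw).as_matrix()@np.diag([1,-1,-1]);v=(r.inv()*R.from_matrix(w)).as_rotvec(degrees=True)
        print('turn/row',np.round(v/30/n,4),np.round(v,1))
E
python3 -c "
from h import *
go([540,-300,280],1.54,8)"
```

```text
t 0.7 pos [ 161.6 -706.8  232.6] yaw 0.225 tilt [-0. -0. -1.] F [-0.8  0.3 -0.7] w 93.0
dp/row [ 0.1915 -0.1301 -0.0197] need rows>= 9.292771046450746
turn/row [ 0.     0.    -0.314] [  0.    0.  -75.4]
```

Emit:
servo_tool:
  increments:
    - {"dp": [0.153, -0.104, -0.016], "turn": [0, 0, 0], "grip": 1}
    - {"dp": [0.153, -0.104, -0.016], "turn": [0, 0, 0], "grip": 1}
    - {"dp": [0.153, -0.104, -0.016], "turn": [0, 0, 0], "grip": 1}
    - {"dp": [0.153, -0.104, -0.016], "turn": [0, 0, 0], "grip": 1}
    - {"dp": [0.153, -0.104, -0.016], "turn": [0, 0, 0], "grip": 1}
    - {"dp": [0.153, -0.104, -0.016], "turn": [0, 0, 0], "grip": 1}
    - {"dp": [0.153, -0.104, -0.016], "turn": [0, 0, 0], "grip": 1}
    - {"dp": [0.153, -0.104, -0.016], "turn": [0, 0, 0], "grip": 1}

```text
time_s: 1.7
position: [465.0, -380.2, 271.5]
tool_rot: [0.0, 0.994, 0.112, 0.0]
wrist_force: [1.0, -0.4, 1.2]
gripper_width: 92.7
finger_force: 0.0
```

Emit:
servo_tool:
  increments:
    - {"dp": [0.153, -0.104, -0.016], "turn": [0, 0, 0], "grip": 1}
    - {"dp": [0.153, -0.104, -0.016], "turn": [0, 0, 0], "grip": 1}
    - {"dp": [0, 0, 0], "turn": [0, 0, -0.314], "grip": 0}
    - {"dp": [0, 0, 0], "turn": [0, 0, -0.314], "grip": 0}
    - {"dp": [0, 0, 0], "turn": [0, 0, -0.314], "grip": 0}
    - {"dp": [0, 0, 0], "turn": [0, 0, -0.314], "grip": 0}
    - {"dp": [0, 0, 0], "turn": [0, 0, -0.314], "grip": 0}
    - {"dp": [0, 0, 0], "turn": [0, 0, -0.314], "grip": 0}

```text
time_s: 2.7
position: [539.5, -300.3, 280.7]
tool_rot: [0.0, 0.821, 0.571, -0.0]
wrist_force: [-0.0, -0.4, 0.8]
gripper_width: 37.6
finger_force: 0.0
```

Emit:
servo_tool:
  increments:
    - {"dp": [0, 0, 0], "turn": [0, 0, -0.314], "grip": 0}
    - {"dp": [0, 0, 0], "turn": [0, 0, -0.314], "grip": 0}
    - {"dp": [0, 0, 0], "turn": [0, 0, 0], "grip": 0}

```text
time_s: 3.08
position: [539.4, -300.5, 280.6]
tool_rot: [-0.0, 0.718, 0.696, 0.0]
wrist_force: [0.3, -0.1, -0.1]
gripper_width: 7.0
finger_force: 0.0
```

```bash
python3 -c "
from h import *
go([561,112,280],1.54,8)"
```

```text
t 3.08 pos [ 539.4 -300.5  280.6] yaw 1.539 tilt [ 0.  0. -1.] F [ 0.3 -0.1 -0.1] w 7.0
dp/row [0.1721 0.0035 0.0003] need rows>= 6.8846412881444214
turn/row [ 0.     -0.     -0.0003] [ 0.  -0.  -0.1]
```

Emit:
servo_tool:
  increments:
    - {"dp": [0.18, 0.003, -0.02], "turn": [0, 0, 0], "grip": 0}
    - {"dp": [0.18, 0.003, -0.02], "turn": [0, 0, 0], "grip": 0}
    - {"dp": [0.18, 0.003, -0.02], "turn": [0, 0, 0], "grip": 0}
    - {"dp": [0.18, 0.003, -0.02], "turn": [0, 0, 0], "grip": 0}
    - {"dp": [0.18, 0.003, -0.02], "turn": [0, 0, 0], "grip": 0}
    - {"dp": [0.18, 0.003, -0.02], "turn": [0, 0, 0], "grip": 0}
    - {"dp": [0.18, 0.003, -0.02], "turn": [0, 0, 0], "grip": 0}
    - {"dp": [0.18, 0.003, -0.02], "turn": [0, 0, 0], "grip": 0}

```text
time_s: 4.08
position: [559.9, 133.0, 329.0]
tool_rot: [0.0, 0.72, 0.694, 0.0]
wrist_force: [0.9, -1.2, -0.2]
gripper_width: 0.5
finger_force: 0.0
```

Emit:
servo_tool:
  increments:
    - {"dp": [0.1, 0, 0], "turn": [0, 0, 0], "grip": 0}
    - {"dp": [0, 0, 0], "turn": [0, 0, 0], "grip": 0}

```text
time_s: 4.32
position: [560.4, 164.2, 328.7]
tool_rot: [-0.0, 0.718, 0.696, 0.0]
wrist_force: [0.7, -0.7, -0.8]
gripper_width: 0.5
finger_force: 0.0
```

```bash
python3 -c "
from h import *
im=save('wrist','w1');print(cams.camera_params('wrist')['eye'])
for n in('fork_tab','cover_handle','fixture'):
    for b in cams.boxes_of(n,'wrist')[:2]: print(n,round(b['conf'],2),np.round(b['location']),np.round(proj('wrist',b['location'])[0]))
Rz=R.from_euler('z',-.029)
for l in [(-82,-110,10),(82,-110,10),(82,110,36),(-82,110,36),(0,98,78)]: print(l,proj('wrist',Rz.apply(l)+[562.5,152,0])[0])
print('handle',proj('wrist',[561,112,124]))
go([561,300,280],1.54,8)"
```

```text
[564.76143597 240.5071986  480.38200169]
fork_tab 0.86 [570. 228.  28.] [255.  98.]
cover_handle 0.76 [413. 314.  65.] [109.  22.]
cover_handle 0.71 [560. 118.  82.] [249. 193.]
fixture 0.68 [565. 200.  27.] [251. 120.]
(-82, -110, 10) [194.97017063 228.21385149]
(82, -110, 10) [306.1301625  227.74063296]
(82, 110, 36) [317.11889991  68.41582103]
(-82, 110, 36) [182.51598121  69.03841586]
(0, 98, 78) [249.82290084  78.12212043]
handle [[250.0792208  209.07759582]]
t 4.53 pos [561.  159.7 328.5] yaw 1.537 tilt [-0.    -0.001 -1.   ] F [0.1 0.2 0.2] w 0.3
dp/row [ 0.0585 -0.002   0.0201] need rows>= 2.4741951248101435
turn/row [-0.      0.0002 -0.0007] [-0.   0.1 -0.2]
```

View pics/w1.png

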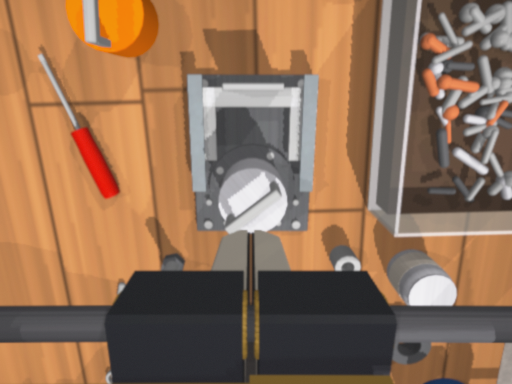

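The wrist view shows the plate corners within 2 px of prediction. The tab's top edge is at about (253,85), and the handle bar runs from (230,228) to (281,194).

```bash
python3 -c "
from h import *
for uv,z in (((253,84),78),((253,88),78),((196,229),10),((308,229),10),((196,75),10),((308,75),10),((229,228),120),((281,194),120),((255,211),120)): print(uv,z,np.round(onz('wrist',uv,z),1))
go([561,290,250],1.541,8)"
```

```text
(253, 84) 78 [568.7 243.6  78. ]
(253, 88) 78 [568.5 239.3  78. ]
(196, 229) 10 [478.8  43.1  10. ]
(308, 229) 10 [644.1  37.6  10. ]
(196, 75) 10 [495.7 258.   10. ]
(308, 75) 10 [640.9 253.2  10. ]
(229, 228) 120 [536.4  88.7 120. ]
(281, 194) 120 [595.5 127.  120. ]
(255, 211) 120 [566.4 108.1 120. ]
t 4.53 pos [561.  159.7 328.5] yaw 1.537 tilt [-0.    -0.001 -1.   ] F [0.1 0.2 0.2] w 0.3
dp/row [ 0.0543 -0.0018  0.0326] need rows>= 2.535234841339745
turn/row [-0.      0.0002 -0.001 ] [-0.   0.1 -0.2]
```

Emit:
servo_tool:
  increments:
    - {"dp": [0.106, 0, 0], "turn": [0, 0, 0], "grip": 0}
    - {"dp": [0.106, 0, 0], "turn": [0, 0, 0], "grip": 0}
    - {"dp": [0.106, 0, 0], "turn": [0, 0, 0], "grip": 0}
    - {"dp": [0.106, 0, 0], "turn": [0, 0, 0], "grip": 0}
    - {"dp": [0, 0, 0.19], "turn": [0, 0, 0], "grip": 0}
    - {"dp": [0, 0, 0.19], "turn": [0, 0, 0], "grip": 0}
    - {"dp": [0, 0, 0.19], "turn": [0, 0, 0], "grip": 0}
    - {"dp": [0, 0, 0.19], "turn": [0, 0, 0], "grip": 0}

```text
time_s: 5.52
position: [565.6, 286.5, 99.1]
tool_rot: [0.0, 0.719, 0.695, 0.0]
wrist_force: [0.8, -0.3, 0.0]
gripper_width: 0.5
finger_force: 0.0
```

Emit:
servo_tool:
  increments:
    - {"dp": [0, 0, 0.06], "turn": [0, 0, 0], "grip": 0}
    - {"dp": [0, 0, 0.06], "turn": [0, 0, 0], "grip": 0}
    - {"dp": [0, 0, 0], "turn": [0, 0, 0], "grip": 0}

```text
time_s: 5.9
position: [565.2, 288.3, 64.9]
tool_rot: [0.0, 0.718, 0.696, 0.0]
wrist_force: [0.2, -0.7, 0.6]
gripper_width: 0.7
finger_force: 0.0
```

```bash
python3 -c "
from h import *
go([563,178,64],1.541,8)"
```

```text
t 5.9 pos [565.2 288.3  64.9] yaw 1.539 tilt [ 0. -0. -1.] F [ 0.2 -0.7  0.6] w 0.7
dp/row [-0.0459  0.0005  0.0004] need rows>= 1.8381428755368063
turn/row [ 0.0001  0.     -0.0004] [ 0.   0.  -0.1]
```

Emit:
servo_tool:
  increments:
    - {"dp": [-0.035, 0, 0], "turn": [0, 0, 0], "grip": 0}
    - {"dp": [-0.035, 0, 0], "turn": [0, 0, 0], "grip": 0}
    - {"dp": [-0.03, 0, 0], "turn": [0, 0, 0], "grip": 0}
    - {"dp": [-0.03, 0, 0], "turn": [0, 0, 0], "grip": 0}
    - {"dp": [-0.03, 0, 0], "turn": [0, 0, 0], "grip": 0}
    - {"dp": [-0.03, 0, 0], "turn": [0, 0, 0], "grip": 0}
    - {"dp": [-0.03, 0, 0], "turn": [0, 0, 0], "grip": 0}

```text
time_s: 6.78
position: [562.9, 222.0, 64.6]
tool_rot: [-0.0, 0.718, 0.696, 0.0]
wrist_force: [1.5, 2.8, 2.5]
gripper_width: 0.4
finger_force: 1.8
```

Emit:
servo_tool:
  increments:
    - {"dp": [-0.03, 0, 0], "turn": [0, 0, 0], "grip": 0}
    - {"dp": [-0.03, 0, 0], "turn": [0, 0, 0], "grip": 0}
    - {"dp": [-0.02, 0, 0], "turn": [0, 0, 0], "grip": 0}

```text
time_s: 7.15
position: [562.1, 198.6, 64.6]
tool_rot: [-0.0, 0.718, 0.696, 0.001]
wrist_force: [0.7, 16.5, -6.2]
gripper_width: 0.5
finger_force: 7.8
```

Emit:
servo_tool:
  increments:
    - {"dp": [0, 0, 0], "turn": [0, 0, 0], "grip": 0}

```text
time_s: 7.28
position: [562.1, 198.7, 64.5]
tool_rot: [-0.0, 0.718, 0.696, 0.0]
wrist_force: [1.1, 4.1, 0.6]
gripper_width: 0.7
finger_force: 2.4
```

Emit:
servo_tool:
  increments:
    - {"dp": [-0.01, 0, 0], "turn": [0, 0, 0], "grip": 0}
    - {"dp": [-0.01, 0, 0], "turn": [0, 0, 0], "grip": 0}

```text
time_s: 7.52
position: [562.1, 198.6, 64.7]
tool_rot: [-0.002, 0.717, 0.697, 0.004]
wrist_force: [1.8, 24.1, -8.2]
gripper_width: 0.3
finger_force: 12.1
```

```bash
python3 - <<'E'
from h import *
A=cams.get_image('scene')[:,:,::-1][150:270,250:390];B=cams.get_image('side')[:,:,::-1][165:285,105:245]
o=np.hstack([cv2.resize(x,(400,343),interpolation=2) for x in(A,B)]);cv2.imwrite('pics/c2.png',o)
E
```

```text
(no output)
```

View pics/c2.png

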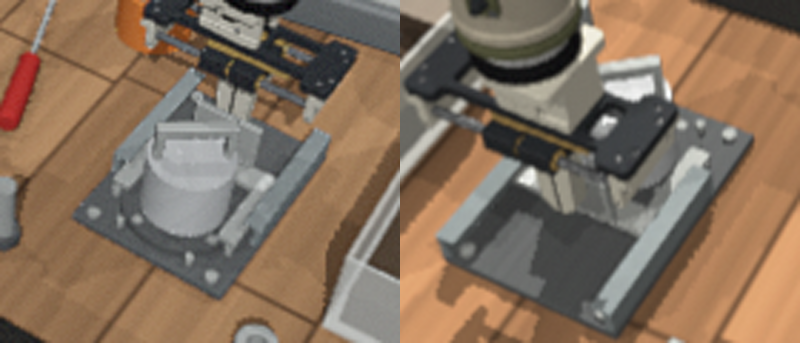

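The cover is still on, and the fork arms now reach past the cover's midline. The right arm tip went from about scene (341,219) to (330,237). I'll compute the travel from that.

```bash
python3 -c "
from h import *
for a,b,z in (((341,219),(330.5,237),26),((330,173),(319,183.5),78),((352,182.5),(341.7,196.2),78)): print(np.round(onz('scene',a,z)-onz('scene',b,z),1),onz('scene',b,z))
go([563,178,64],1.541,8)"
```

```text
[-5.  72.2  0. ] [626.1565722   79.26961325  26.        ]
[ 5.7 55.6 -0. ] [526.32990101 187.46167775  78.        ]
[ 0.4 64.5  0. ] [599.52243336 180.19153477  78.        ]
t 7.62 pos [562.  198.6  64.7] yaw 1.544 tilt [ 0.002  0.009 -1.   ] F [ 0.9 19.5 -6.1] w 0.6
dp/row [-0.0086  0.0006  0.0002] need rows>= 0.344095051681955
turn/row [ 0.0005 -0.0022  0.0007] [ 0.1 -0.5  0.2]
```

Emit:
servo_tool:
  increments:
    - {"dp": [0.06, 0, 0], "turn": [0, 0, 0], "grip": 0}
    - {"dp": [0.06, 0, 0], "turn": [0, 0, 0], "grip": 0}
    - {"dp": [0, 0, -0.19], "turn": [0, 0, 0], "grip": 0}
    - {"dp": [0, 0, -0.19], "turn": [0, 0, 0], "grip": 0}
    - {"dp": [0, 0, -0.19], "turn": [0, 0, 0], "grip": 0}
    - {"dp": [0, 0, -0.19], "turn": [0, 0, 0], "grip": 0}
    - {"dp": [-0.12, 0, -0.12], "turn": [0, 0, 0], "grip": 0}
    - {"dp": [-0.12, 0, 0], "turn": [0, 0, 0], "grip": 0}

```text
time_s: 8.62
position: [561.2, 156.4, 331.6]
tool_rot: [0.001, 0.718, 0.696, 0.002]
wrist_force: [0.6, -0.5, -1.4]
gripper_width: 0.7
finger_force: 0.0
```

```bash
python3 -c "
from h import *
go([561,160,328],1.54,2)
im=save('wrist','w2');A=im[40:260,150:350,::-1];B=cv2.imread('pics/w1.png')[40:260,150:350]
C=cams.get_image('scene')[150:270,250:390,::-1]
cv2.imwrite('pics/c3.png',np.hstack([cv2.resize(x,(400,440),interpolation=2) for x in(B,A)]))
cv2.imwrite('pics/c3s.png',cv2.resize(C,(700,600),interpolation=2))
print(cams.boxes_of('fork_tab','wrist'))
"
```

```text
t 8.62 pos [561.2 156.4 331.6] yaw 1.541 tilt [ 0.004  0.    -1.   ] F [ 0.6 -0.5 -1.4] w 0.7
dp/row [ 0.0059 -0.0006  0.0059] need rows>= 0.08387384613282993
turn/row [ 0.0037 -0.0005  0.0007] [ 0.2 -0.   0. ]
[{'location': [564.9, 163.3, 25.1], 'conf': 0.64}]
```

View pics/c3.png

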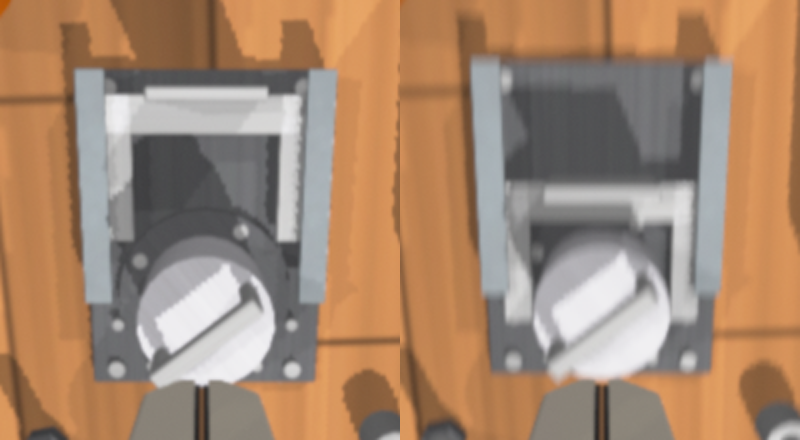

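The right half shows the fork only part way. The arm tips moved about 87 crop px, which is about 60 mm, and the cross-bar is near the cover. I'll quantify it.

```bash
python3 -c "
from h import *
S=get_state()
p2=cams.camera_params('wrist');print(p2['eye'])
d=np.array([.4,4.,-1.5])  # approx shift w1 vs now
def Z(uv,z,off): 
    e,r=ray('wrist',uv,p2);e=e+off; return np.round((e+r*(z-e[2])/r[2])[:2],1)
o1=np.array([564.76,240.5,480.38])-np.array(p2['eye']);o2=np.zeros(3)
for n,c1,c2,z in (('bar inner',(200,135),(640,222),26),('armtipR',(288,242),(684,320),26),('armtipL',(121,240),(518,320),26),('tab top outer',(205,87),(595,182),78),('plate+y',(205,69),(605,60),10),('plate-y',(205,381),(605,372),10),('railend',(312,303),(708,294),36)):
    print(n,Z((150+c1[0]/2,40+c1[1]/2),z,o1),Z((150+(c2[0]-400)/2,40+c2[1]/2),z,o2))
"
```

```text
[564.91721668 232.99327957 480.37378113]
bar inner [563.6 217.4] [588.5 152.6]
armtipR [620.4 145.5] [617.9  82.8]
armtipL [508.2 150.6] [502.5  86.7]
tab top outer [567.4 246. ] [560.1 186.1]
plate+y [568.2 258. ] [568.6 256. ]
plate-y [561.3  39.5] [561.7  39.2]
railend [635.5 105.1] [632.9 104. ]
```

View pics/c3s.png

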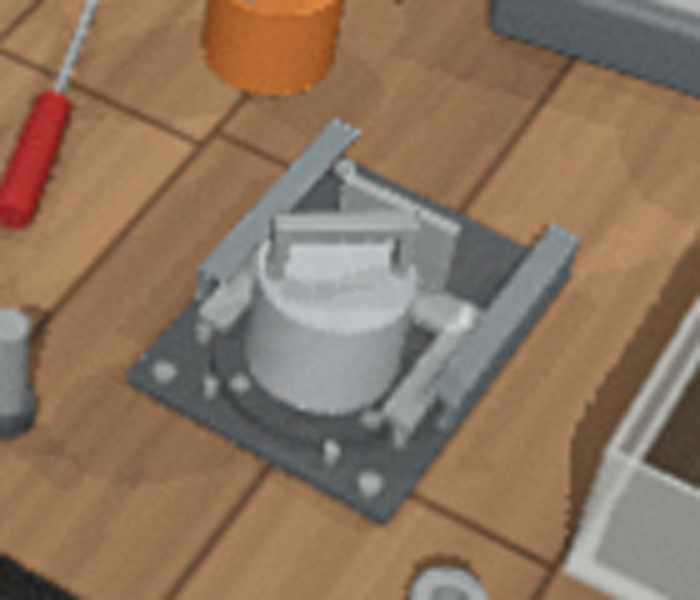

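Travel is about 62 mm. The arm tips now sit against the posts ahead of them, and the cross-bar's inner edge (y≈153–155) just clears the cover (y≈152–154). A full 80 mm from the starting position would run into the cover, so the fork began part-drawn and is now against its stop. Next is the handle.

Emit:
servo_tool:
  increments:
    - {"dp": [0, 0, 0], "turn": [0, 0, 0.303], "grip": 1}
    - {"dp": [0, 0, 0], "turn": [0, 0, 0.303], "grip": 1}
    - {"dp": [0, 0, 0], "turn": [0, 0, 0.303], "grip": 1}
    - {"dp": [0, 0, 0], "turn": [0, 0, 0.303], "grip": 1}
    - {"dp": [0, 0, 0], "turn": [0, 0, 0.303], "grip": 1}
    - {"dp": [0, 0, 0], "turn": [0, 0, 0.303], "grip": 1}
    - {"dp": [0, 0, 0], "turn": [0, 0, 0], "grip": 1}

```text
time_s: 9.65
position: [560.2, 157.7, 328.1]
tool_rot: [-0.0, 0.957, 0.291, -0.001]
wrist_force: [-0.4, -0.1, -0.2]
gripper_width: 65.7
finger_force: 0.0
```

```bash
python3 -c "
from h import *
go([562.5,111,260],.59,3)"
```

```text
t 9.65 pos [560.2 157.7 328.1] yaw 0.591 tilt [-0.001 -0.    -1.   ] F [-0.4 -0.1 -0.2] w 65.7
dp/row [-0.0267  0.0446  0.0757] need rows>= 1.3772502461511136
turn/row [-0.0003  0.0008  0.0005] [-0.   0.1  0. ]
```

Emit:
servo_tool:
  increments:
    - {"dp": [-0.027, 0.045, 0.076], "turn": [0, 0, 0], "grip": 1}
    - {"dp": [-0.027, 0.045, 0.076], "turn": [0, 0, 0], "grip": 1}
    - {"dp": [-0.027, 0.045, 0.076], "turn": [0, 0, 0], "grip": 1}
    - {"dp": [0, 0, 0], "turn": [0, 0, 0], "grip": 1}
    - {"dp": [0, 0, 0], "turn": [0, 0, 0], "grip": 1}

```text
time_s: 10.28
position: [563.2, 110.5, 260.8]
tool_rot: [-0.0, 0.957, 0.291, 0.0]
wrist_force: [-0.4, -0.8, -0.1]
gripper_width: 93.0
finger_force: 0.0
```

```bash
python3 -c "
from h import *
im=save('wrist','w3')
go([562.5,111,113],.59,3)
print(proj('wrist',[[562.5,111,124],[562.5+31,111+20.6,124],[562.5-31,111-20.6,124]]))
for b in cams.boxes_of('cover_handle','wrist')[:2]: print(b)"
```

```text
t 10.32 pos [563.4 110.6 261.1] yaw 0.59 tilt [ 0.001  0.001 -1.   ] F [ 0.9 -0.   0.2] w 92.9
dp/row [-0.0008 -0.0009  0.1645] need rows>= 2.468152246456901
turn/row [-0.0001 -0.0008  0.0003] [-0.  -0.1  0. ]
[[247.68205075 186.14878095]
 [247.78598802 143.61250971]
 [247.58421406 225.80391787]]
{'location': [431.1, 304.9, 54.5], 'conf': 0.94}
{'location': [565.9, 110.5, 84.6], 'conf': 0.56}
```

View pics/w3.png

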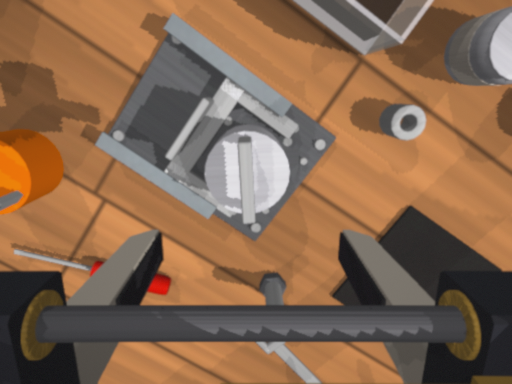

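The bar runs (244,138)–(250,222), centred between the open fingers. It needs about 3 mm forward along tool x and a slight 0.04 rad turn. Descend and grip.

Emit:
servo_tool:
  increments:
    - {"dp": [0.01, -0.001, 0.1], "turn": [0, 0, -0.08], "grip": 1}
    - {"dp": [0, 0, 0.1], "turn": [0, 0, 0], "grip": 1}
    - {"dp": [0, 0, 0.1], "turn": [0, 0, 0], "grip": 1}
    - {"dp": [0, 0, 0.1], "turn": [0, 0, 0], "grip": 1}
    - {"dp": [0, 0, 0.09], "turn": [0, 0, 0], "grip": 1}
    - {"dp": [0, 0, 0], "turn": [0, 0, 0], "grip": 1}
    - {"dp": [0, 0, 0], "turn": [0, 0, 0], "grip": 0}
    - {"dp": [0, 0, 0], "turn": [0, 0, 0], "grip": 0}

```text
time_s: 11.38
position: [566.1, 111.6, 114.6]
tool_rot: [0.0, 0.951, 0.31, 0.001]
wrist_force: [0.5, -0.2, -0.3]
gripper_width: 77.2
finger_force: 0.0
```

Emit:
servo_tool:
  increments:
    - {"dp": [0, 0, 0], "turn": [0, 0, 0], "grip": 0}
    - {"dp": [0, 0, 0], "turn": [0, 0, 0], "grip": 0}
    - {"dp": [0, 0, 0], "turn": [0, 0, 0], "grip": 0}
    - {"dp": [0, 0, 0], "turn": [0, 0, 0], "grip": 0}
    - {"dp": [0, 0, 0], "turn": [0, 0, 0], "grip": 0}

```text
time_s: 12.0
position: [565.3, 111.2, 113.2]
tool_rot: [-0.0, 0.951, 0.31, -0.0]
wrist_force: [0.4, -0.3, -0.1]
gripper_width: 27.6
finger_force: 0.0
```

Emit:
servo_tool:
  increments:
    - {"dp": [0, 0, 0], "turn": [0, 0, 0], "grip": 0}
    - {"dp": [0, 0, 0], "turn": [0, 0, 0], "grip": 0}
    - {"dp": [0, 0, 0], "turn": [0, 0, 0], "grip": 0}
    - {"dp": [0, 0, 0], "turn": [0, 0, 0], "grip": 0}

```text
time_s: 12.5
position: [564.8, 112.3, 113.2]
tool_rot: [-0.001, 0.951, 0.31, -0.0]
wrist_force: [-2.6, 4.4, 1.8]
gripper_width: 11.6
finger_force: 30.0
```

Emit:
servo_tool:
  increments:
    - {"dp": [0, 0, -0.015], "turn": [0, 0, 0], "grip": 0}
    - {"dp": [0, 0, -0.015], "turn": [0, 0, 0], "grip": 0}

```text
time_s: 12.75
position: [564.2, 110.7, 121.1]
tool_rot: [-0.0, 0.951, 0.31, -0.001]
wrist_force: [-0.2, 1.7, -17.9]
gripper_width: 11.7
finger_force: 30.0
```

Emit:
servo_tool:
  increments:
    - {"dp": [0, 0, -0.02], "turn": [0, 0, 0], "grip": 0}
    - {"dp": [0, 0, -0.02], "turn": [0, 0, 0], "grip": 0}
    - {"dp": [0, 0, -0.02], "turn": [0, 0, 0], "grip": 0}
    - {"dp": [0, 0, -0.02], "turn": [0, 0, 0], "grip": 0}

```text
time_s: 13.25
position: [566.7, 111.2, 148.0]
tool_rot: [0.0, 0.951, 0.31, 0.002]
wrist_force: [0.2, 0.3, -2.7]
gripper_width: 11.3
finger_force: 30.0
```

Emit:
servo_tool:
  increments:
    - {"dp": [0, 0, -0.05], "turn": [0, 0, 0], "grip": 0}
    - {"dp": [0, 0, -0.05], "turn": [0, 0, 0], "grip": 0}
    - {"dp": [0, 0, -0.05], "turn": [0, 0, 0], "grip": 0}
    - {"dp": [0, 0, -0.05], "turn": [0, 0, 0], "grip": 0}
    - {"dp": [0, 0, -0.05], "turn": [0, 0, 0], "grip": 0}
    - {"dp": [0, 0, -0.05], "turn": [0, 0, 0], "grip": 0}
    - {"dp": [0, 0, 0], "turn": [0, 0, 0], "grip": 0}

```text
time_s: 14.12
position: [565.9, 111.4, 237.5]
tool_rot: [0.0, 0.951, 0.31, 0.001]
wrist_force: [-0.7, 0.3, -2.1]
gripper_width: 11.6
finger_force: 30.0
```

```bash
python3 -c "
from h import *
go([549,-168,232],.64,8)
A=cams.get_image('scene')[100:310,190:400,::-1]
cv2.imwrite('pics/c4.png',cv2.resize(A,(600,600),interpolation=2))"
```

```text
t 14.12 pos [565.9 111.4 237.5] yaw 0.63 tilt [ 0.002  0.001 -1.   ] F [-0.7  0.3 -2.1] w 11.6
dp/row [-0.0743  0.0899  0.0022] need rows>= 4.666280612613284
turn/row [ 0.0002 -0.0005 -0.0024] [ 0.  -0.1 -0.6]
```

View pics/c4.png

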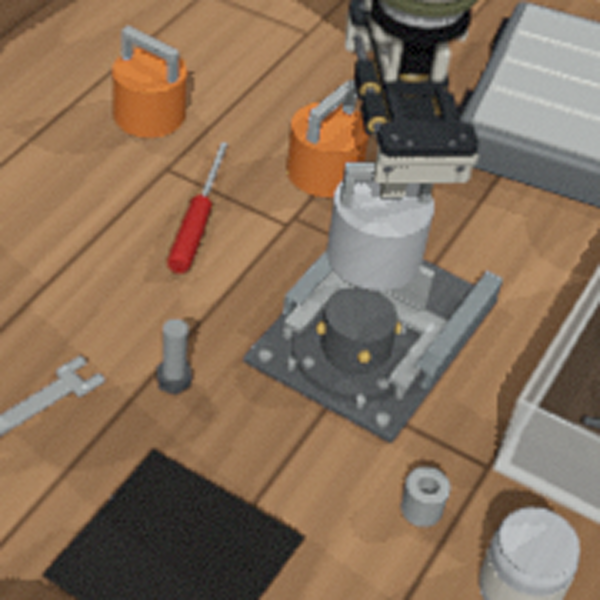

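The cover is off and hanging level in the gripper. The housing stays in the cradle under the fork, and the bolt stands at (175,355). On to the mat.

Emit:
servo_tool:
  increments:
    - {"dp": [-0.074, 0.09, 0], "turn": [0, 0, 0], "grip": 0}
    - {"dp": [-0.074, 0.09, 0], "turn": [0, 0, 0], "grip": 0}
    - {"dp": [-0.074, 0.09, 0], "turn": [0, 0, 0], "grip": 0}
    - {"dp": [-0.074, 0.09, 0], "turn": [0, 0, 0], "grip": 0}
    - {"dp": [-0.074, 0.09, 0], "turn": [0, 0, 0], "grip": 0}
    - {"dp": [-0.074, 0.09, 0], "turn": [0, 0, 0], "grip": 0}
    - {"dp": [-0.074, 0.09, 0], "turn": [0, 0, 0], "grip": 0}
    - {"dp": [-0.074, 0.09, 0], "turn": [0, 0, 0], "grip": 0}

```text
time_s: 15.18
position: [548.6, -169.0, 235.4]
tool_rot: [-0.0, 0.951, 0.31, -0.001]
wrist_force: [0.4, 0.8, -1.9]
gripper_width: 11.5
finger_force: 30.0
```

Emit:
servo_tool:
  increments:
    - {"dp": [0, 0, 0.08], "turn": [0, 0, 0], "grip": 0}
    - {"dp": [0, 0, 0.08], "turn": [0, 0, 0], "grip": 0}
    - {"dp": [0, 0, 0.08], "turn": [0, 0, 0], "grip": 0}
    - {"dp": [0, 0, 0.08], "turn": [0, 0, 0], "grip": 0}
    - {"dp": [0, 0, 0.06], "turn": [0, 0, 0], "grip": 0}
    - {"dp": [0, 0, 0.04], "turn": [0, 0, 0], "grip": 0}
    - {"dp": [0, 0, 0], "turn": [0, 0, 0], "grip": 0}

```text
time_s: 16.05
position: [548.6, -167.7, 109.2]
tool_rot: [-0.001, 0.951, 0.31, -0.001]
wrist_force: [-0.7, 0.3, -1.9]
gripper_width: 11.8
finger_force: 30.0
```

Emit:
servo_tool:
  increments:
    - {"dp": [0, 0, 0.01], "turn": [0, 0, 0], "grip": 0}
    - {"dp": [0, 0, 0.01], "turn": [0, 0, 0], "grip": 0}
    - {"dp": [0, 0, 0.005], "turn": [0, 0, 0], "grip": 0}
    - {"dp": [0, 0, 0], "turn": [0, 0, 0], "grip": 0}

```text
time_s: 16.55
position: [549.1, -168.0, 102.8]
tool_rot: [0.0, 0.951, 0.31, 0.0]
wrist_force: [0.1, 0.7, -3.0]
gripper_width: 11.6
finger_force: 30.0
```

Emit:
servo_tool:
  increments:
    - {"dp": [0, 0, 0.005], "turn": [0, 0, 0], "grip": 0}
    - {"dp": [0, 0, 0], "turn": [0, 0, 0], "grip": 0}

```text
time_s: 16.8
position: [549.0, -168.0, 101.2]
tool_rot: [-0.0, 0.951, 0.31, -0.0]
wrist_force: [-0.3, 0.7, -2.2]
gripper_width: 11.9
finger_force: 30.0
```

Emit:
servo_tool:
  increments:
    - {"dp": [0, 0, 0.004], "turn": [0, 0, 0], "grip": 0}
    - {"dp": [0, 0, 0], "turn": [0, 0, 0], "grip": 0}

```text
time_s: 17.05
position: [549.1, -167.6, 100.7]
tool_rot: [0.0, 0.951, 0.31, 0.0]
wrist_force: [-3.6, 1.2, 7.5]
gripper_width: 11.7
finger_force: 30.0
```

Contact with the mat (+7.5 N). Release and rise.

Emit:
servo_tool:
  increments:
    - {"dp": [0, 0, 0], "turn": [0, 0, 0], "grip": 1}
    - {"dp": [0, 0, 0], "turn": [0, 0, 0], "grip": 1}
    - {"dp": [0, 0, 0], "turn": [0, 0, 0], "grip": 1}
    - {"dp": [0, 0, 0], "turn": [0, 0, 0], "grip": 1}
    - {"dp": [0, 0, 0], "turn": [0, 0, 0], "grip": 1}
    - {"dp": [0, 0, 0], "turn": [0, 0, 0], "grip": 1}
    - {"dp": [0, 0, 0], "turn": [0, 0, 0], "grip": 1}
    - {"dp": [0, 0, 0], "turn": [0, 0, 0], "grip": 1}

```text
time_s: 18.05
position: [549.1, -167.9, 100.0]
tool_rot: [0.0, 0.951, 0.31, -0.0]
wrist_force: [1.2, 0.0, -0.0]
gripper_width: 86.6
finger_force: 0.0
```

Emit:
servo_tool:
  increments:
    - {"dp": [0, 0, -0.05], "turn": [0, 0, 0], "grip": 1}
    - {"dp": [0, 0, -0.1], "turn": [0, 0, 0], "grip": 1}
    - {"dp": [0, 0, -0.15], "turn": [0, 0, 0], "grip": 1}
    - {"dp": [0, 0, -0.15], "turn": [0, 0, 0], "grip": 1}
    - {"dp": [0, 0, -0.15], "turn": [0, 0, 0], "grip": 1}
    - {"dp": [0, 0, 0], "turn": [0, 0, 0], "grip": 1}

```text
time_s: 18.8
position: [550.6, -168.1, 284.6]
tool_rot: [0.002, 0.951, 0.31, 0.003]
wrist_force: [-0.1, -0.1, -1.0]
gripper_width: 92.7
finger_force: 0.0
```

```bash
python3 -c "
from h import *
A=cams.get_image('scene')[120:360,190:400,::-1]; B=cams.get_image('side')[100:340,100:310,::-1]
cv2.imwrite('pics/c5.png',np.hstack([cv2.resize(x,(400,457),interpolation=2) for x in(A,B)]))"
```

```text
(no output)
```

View pics/c5.png

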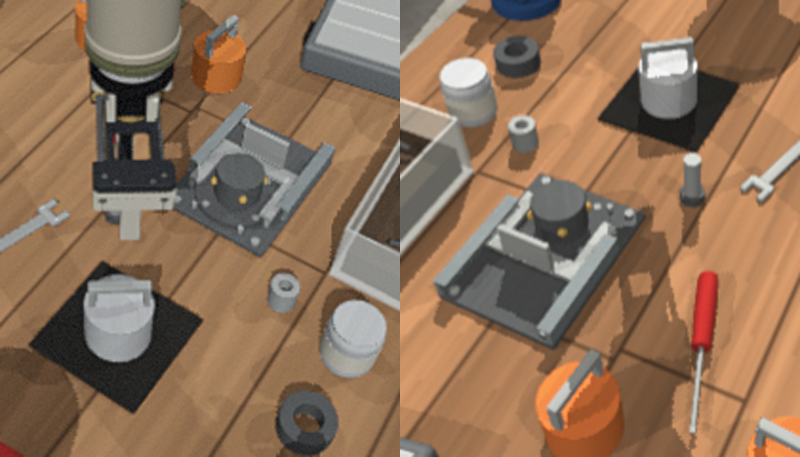

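```bash
python3 -c "
from h import *
print(workorder.finish_job())"
```

```text
the job is handed in; nothing more can be done
None
```

I pushed the fork to a hard stop with the cover on, stood the cover mouth down on the mat with the housing still in its cradle and the bolt upright, and handed the job in at about 19 s; no verdict came back. The one doubt is the fork: I measured only about 62 mm of travel and took it as home because it stopped rigidly and a full 80 mm from its starting position would have hit the cover.

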